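# Load a tray of blades into the blasting cabinet through its two-door parts lock

## Robot

A 6-joint arm with a two-finger parallel gripper is mounted at the origin on the work surface. World frame = base frame: x ahead of the robot, y to its left, z up, the work surface at z = 0. Lengths are in m, angles in rad, forces in N, time in s.
With the tool pointing down it reaches from about 0.3 to 0.875 m from the base axis. Payload 4.2 kg.
Tool frame: the origin (TCP) lies between the finger pads; the fingertips stand arm.nose_length ahead of it and the grasp point (between the pads) lies 8 mm behind it (arm.nose_length is the distance from the TCP to the fingertips, in m); z points along the fingers, y is the direction in which the jaws open and shut (so a half turn about z gives the same grasp; the last joint's range is limited). The gripper opens to 85 mm and grips with 20 to 120 N. Pads are 22 mm wide; open, the fingers measure 114 mm over their backs; the gripper's body (76 mm by 85 mm) begins 54 mm behind the grasp point. The pads swing forward as they close: fully open they stand 13 mm farther back than shut.
Start: joints at [1.302, 0.32, 1.565, -0, 1.257, -0.02], TCP at [0.142, 0.557, 0.242] pointing down, gripper open.
Joint ranges: [-3.11, 3.11], [-0.84, 2.01], [0.21, 2.61], [-1.34, 4.49], [0.05, 2.63], [-2.56, 2.56]. Speed limits (rad/s): [2.57, 2.57, 3.14, 3.14, 3.14, 3.14].

## Interface

Orientations are given as a unit quaternion [w, x, y, z].
In Python, from station import arm, effector, viewer, job, telemetry gives the robot as it stands. The module is installed in compiled form; this text tells all that it offers. Calls block until the motion is done:
- arm.move_to(position, orientation): joint-space move of the TCP to a pose.
- arm.move_linear(position, attitude=None, v=0.15): straight line of the TCP; attitude=None keeps the orientation; v is the mean speed in m/s.
- arm.movej(angles): joint-space move.
- effector.command_gripper(opening): opening from 0.0 (shut) to 1.0 (fully open); the grip force is fixed at half the most; returns when the fingers have stopped.
- arm.dwell(seconds).
- arm.ik(position, orientation): joint angles nearest the present ones, or None.
- viewer.grab_frame(name): name is "scene" or "top" or "wrist"; returns a dict with "image" (420x560x3 uint8, red, green, blue), "fx", "fy", "cx", "cy" (pixels), "k1" (the pictures are not rectified: a ray, as slopes to the right and down, at radius r is drawn at 1 + k1 r^2 times it, then the intrinsics apply), "extrinsics" (4x4, takes a point from camera to world coordinates). Camera axes: x right, y down, z forward; pixel columns grow to the right and rows downward; lengths in m; the calibration is good to about 2 mm. A picture is of the moment at which its call begins. There is no depth.
A pose or a line that the arm cannot do raises arm.Unreachable and nothing moves.
- job.hand_in(): hands the job in, once; it reports no verdict.
Readings, each from a call of its own:
- telemetry.get_t(): time.
- telemetry.get_q(): joint angles.
- telemetry.get_qvel(): joint speeds.
- telemetry.get_tau(): joint torques, N m.
- telemetry.get_tool_pos(): TCP position.
- telemetry.get_eef_rot(): TCP orientation.
- telemetry.get_force(): force on the tool from outside, world axes, zero at the start.
- telemetry.get_wrist_torque(): the same for the moment, N m.
- telemetry.get_finger_gap(): opening from 0.0 (shut) to 1.0 (fully open).
Only numpy, scipy, OpenCV 4.12 (cv2) and the standard library are available. Lean on these libraries where they do the work, as an engineer would, in place of code of your own. Each camera call takes 0.05 s, during which the arm holds its last target. There are 200 camera calls.

## Task

Load the steel tray of knife blades into the blue blasting cabinet through its parts lock: set it down level in the lock (do not drop or tip it), shut the yellow lid, and only then lift the gate by its red knob as far as it goes and shove the black pusher disc all the way in, so that the tray stands on the grate inside the cabinet. The lid and the gate must never be open together or grit blows out; finish with the lid shut, the gate left up and the pusher in, and leave the grey tub and the green carton where they stand.

Things in the scene. Friction and masses are not known exactly. Their poses are not given: they have to be found in the camera images.
- cabinet: Blue blasting cabinet with an aluminium parts lock on its left; fixed, place and yaw vary. Origin: bench level under the lock chamber's centre; x away from robot, y along the lock away from the cabinet. In mm: covered neck y -90..-165 (top z 100, inside 124 wide, 60 high); cabinet x -130..270, y -165..-585, top z 320, front above z 150 a clear window sloping 45 deg; floor level at z 35 throughout.
- lock_floor (a point): Point on the lock's floor at the middle of the chamber, 35 mm above the bench; axes as cabinet. Chamber inside x -62..62, y -75..75, walls 6 thick and 60 high above this floor, open on top when the lid is up. The pusher head takes y 65..75, so the tray has y -75..65 to stand in, long side along y.
- grate (a point): Point on the cabinet's grate 225 mm from the chamber centre along -y, about where the tray's centre stands when it has been pushed through.
- lid (a joint): Outer door: yellow-framed clear lid on the lock, 142 wide (x), 168 long (y), 8 thick, hinged at the chamber's +y end. rad: 0 shut, 1.95 open, leaning back on its stop (the start, edge 255 above the bench, go round or over it). Swings over the top toward -y to shut, 2 N at the edge; below about 1.3 it falls shut in about 2 s, damped. Bar handle, 90 along x, stands 26 mm off the outer face, 105 mm from the hinge.
- lid_hinge (a point): Middle of the lid's hinge line (99 mm above the bench; y +85 in the cabinet's frame). The line runs along the cabinet's x.
- lid_edge (a point): Middle of the lid's free edge, on its outer face (the upper face when shut), 166 mm from the hinge.
- gate (a joint): Inner door: steel guillotine plate between lock and cabinet, lifted straight up. m; 0 = down (shut), 0.070 = fully up. Takes about 8 N to lift and stays where it is left.
- gate_knob (a point): Centre of the gate's red upright round knob, 30 mm diameter, 37 tall, on a 12 mm stem; 139 mm above the bench with the gate down. Gate guide posts stand at x +-67 from it up to z 135; the cabinet's wall is 76 mm away on the -y side; the shut lid (top z 103) ends about 5 mm from the knob on the +y side.
- pusher (a joint): Charge pusher: a rod along the lock with a 90 mm wide, 34 mm high head inside the chamber. m; 0 = out, 0.245 = fully in (head beyond the neck, just inside the cabinet). Moves toward -y of the cabinet, needs about 3 N plus a little for the tray. The tray is not attached to it.
- pusher_disc (a point): Centre of the flat outer (+y) face of the pusher's black palm disc, 52 mm diameter, 12 thick, upright, 58 mm above the bench; push on this face toward the cabinet's -y.
- tray_center (a point): Centre (half-way up, 20 mm) of the open perforated steel tray holding four knife blades on edge: 54 wide (its x), 100 long (its y), 40 high, 0.35 kg or so; the blades are fixed in it and stay below the rim. Grasp it across its 54 mm width. Stands loose on the bench, yaw varies.
- tub_center (a point): Centre of an empty grey plastic tub, 90 x 70 x 42 high, loose; a bystander.
- carton_center (a point): Centre of a small green and brown carton, 80 x 55 x 45 high, loose; a bystander.
There are look-alikes about, which are no part of the job. Leave any purple or turquoise look-alike of the part that bears tray_center alone.

How it is judged:
On the way, in this order (a step that is already met when the one before it is completed fails the run):
1. the tray stands level on the lock's floor, lid still open (x of tray_center in the frame of lock_floor between -0.036 and 0.036 m and y of tray_center in the frame of lock_floor between -0.05 and 0.04 m and z of tray_center in the frame of lock_floor between 0.012 and 0.028 m and angle between tray_center's own z axis and vertical below 0.15 rad and linear speed of tray below 0.05 m/s), for 0.2 s.
2. the lid is shut over the tray in the lock (value of joint lid below 0.05 rad and value of joint gate below 0.008 m and x of tray_center in the frame of lock_floor between -0.045 and 0.045 m and y of tray_center in the frame of lock_floor between -0.055 and 0.045 m), for 0.2 s.
3. the gate is lifted fully, the lid still shut (value of joint lid below 0.05 rad and value of joint gate above 0.058 m), for 0.2 s.
At the end, for the whole second after the job is handed in: The tray stands level and at rest on the cabinet's grate, its centre at least 195 mm from the chamber's centre (pusher within 30 mm of fully in), the lid shut (under 0.05 rad), the gate up (over 50 mm) (x of tray_center in the frame of lock_floor between -0.06 and 0.06 m and y of tray_center in the frame of lock_floor between -0.4 and -0.195 m and z of tray_center in the frame of lock_floor between 0.01 and 0.03 m and angle between tray_center's own z axis and vertical below 0.15 rad and linear speed of tray below 0.02 m/s and value of joint lid below 0.05 rad and value of joint gate above 0.05 m and value of joint pusher above 0.215 m); the robot touches nothing.
It fails at once if lid (over 0.12 rad) and gate (over 8 mm) open together (value of joint lid above 0.12 rad and value of joint gate above 0.008 m).
It fails at once if the tray is tipped (over 0.6 rad) (angle between tray_center's own z axis and vertical above 0.6 rad).
It fails at once if the tray is dropped into the lock (falls from more than about 25 mm) (x of tray_center in the frame of lock_floor between -0.05 and 0.05 m and y of tray_center in the frame of lock_floor between -0.07 and 0.07 m and z of tray_center in the frame of lock_floor below 0.1 m and linear speed of tray above 0.7 m/s).
It fails at once if the tub or the carton is shifted more than 40 mm (distance of any of tub_center, carton_center from where it was at the start of the episode above 0.04 m).
It also fails if it takes over 69 s, if anything falls off the work surface, if the arm or the gripper's body presses on something with over 40 N, if the wrist force passes 120 N, or if a joint passes its speed limit or range.

## Working session

There is one attempt and no reset: what is moved stays moved. The work goes in short steps, each a Python script; the robot and the scene stay as the last script left them, time stands still between calls to the robot, and variables do not carry over. Pictures are saved under pics/ and viewed, about 8 in all and at most 12, crops included, and the job is handed in when it is done.

```bash
mkdir -p pics; cat > h.py <<'E'
import numpy as np, cv2
from station import arm, effector, viewer, job, telemetry
def grab(n,f):
    d=viewer.grab_frame(n); cv2.imwrite(f'pics/{f}.png',d['image'][:,:,::-1])
    np.savez(f'pics/{f}.npz',**{k:np.array(v) for k,v in d.items()}); return d
def load(f): return dict(np.load(f'pics/{f}.npz'))
def ray(d,u,v):
    xd=np.array([(u-d['cx'])/d['fx'],(v-d['cy'])/d['fy']]); x=xd.copy()
    for _ in range(20): x=xd/(1+d['k1']*(x@x))
    E=d['extrinsics']; return E[:3,3],E[:3,:3]@np.array([x[0],x[1],1])
def atz(d,u,v,z):
    o,r=ray(d,u,v); return o+r*(z-o[2])/r[2]
def proj(d,p):
    E=d['extrinsics']; c=E[:3,:3].T@(np.array(p)-E[:3,3]); x=c[:2]/c[2]; x=x*(1+d['k1']*(x@x))
    return x*[d['fx'],d['fy']]+[d['cx'],d['cy']]
E
python3 - <<'E'
from h import *
a=grab('top','top0'); b=grab('scene','sc0')
for d in(a,b): print(d['fx'],d['k1'],d['extrinsics'].round(3).tolist())
i=[cv2.imread(f'pics/{n}.png') for n in('top0','sc0')]
cv2.imwrite('pics/top0b.png',cv2.resize(i[0],(800,600),interpolation=cv2.INTER_CUBIC))
cv2.imwrite('pics/sc0b.png',cv2.resize(i[1],(800,600),interpolation=cv2.INTER_CUBIC))
print(telemetry.get_t(),arm.nose_length, telemetry.get_eef_rot())
E
```

```text
427.7500777562828 -0.016135623127182815 [[-0.028, -0.996, 0.08, 0.362], [-0.999, 0.029, 0.014, 0.033], [-0.016, -0.08, -0.997, 1.045], [0.0, 0.0, 0.0, 1.0]]
439.09211837071103 -0.07961094080046385 [[-0.226, 0.744, -0.628, 1.096], [0.974, 0.177, -0.141, 0.196], [0.006, -0.644, -0.765, 0.939], [0.0, 0.0, 0.0, 1.0]]
0.1 0.011 [-1.25164463e-04  1.24062723e-01  9.92274034e-01 -8.16998047e-04]
```

View pics/top0b.png

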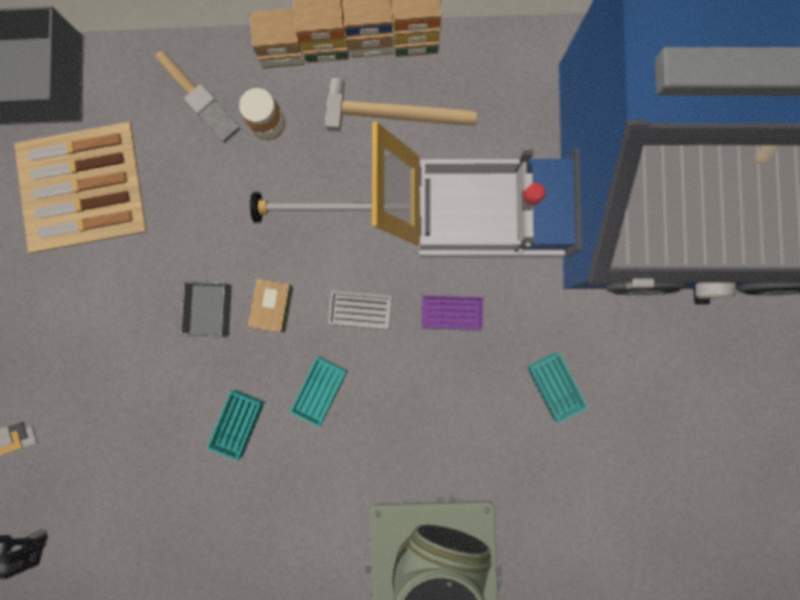

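View pics/sc0b.png

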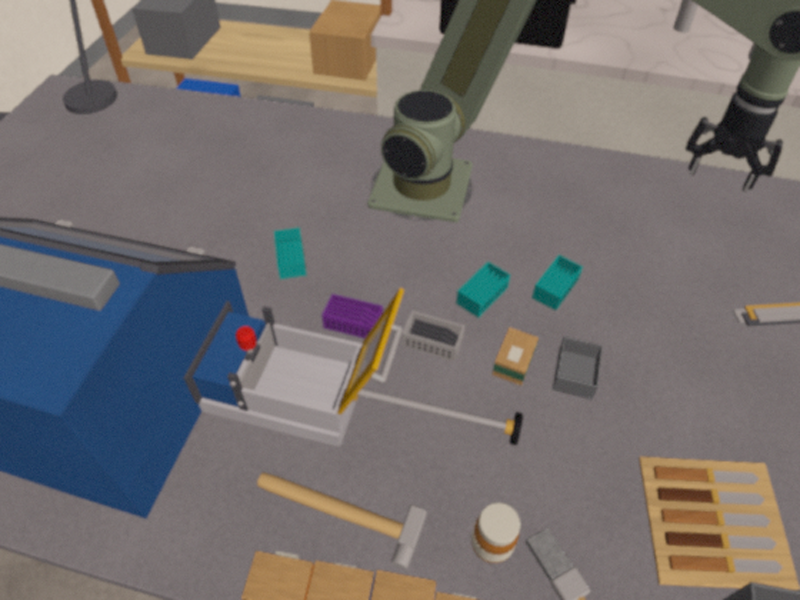

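The top view at 800x600 shows these candidates: steel tray (360,310), purple tray (452,312), turquoise trays (319,391), (236,425) and (557,386), tub (207,310). By the description I choose the grey steel one at (360,310). I'll check it and the lock in one enlarged crop.

```bash
python3 - <<'E'
from h import *
i=cv2.imread('pics/top0.png')[75:240,165:415]
cv2.imwrite('pics/c1.png',cv2.resize(i,None,fx=3.2,fy=3.2,interpolation=cv2.INTER_CUBIC))
E
```

```text
(no output)
```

View pics/c1.png

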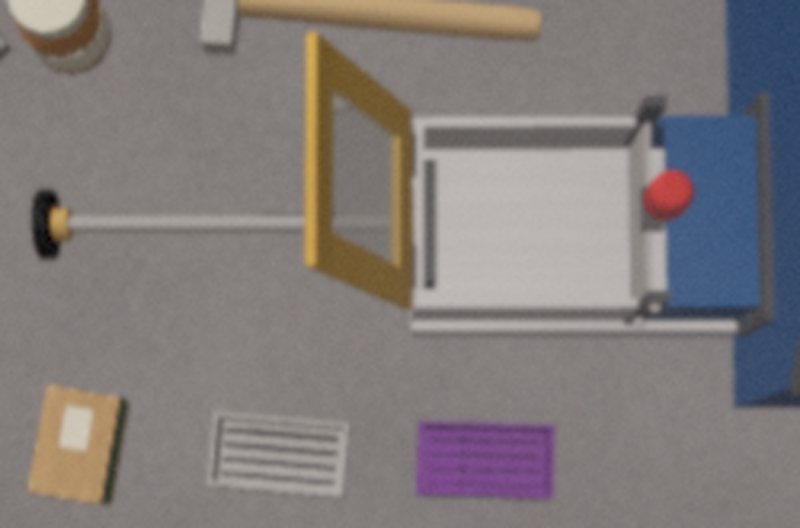

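```bash
python3 - <<'E'
from h import *
d=load('top0'); s=load('sc0')
def c(x,y,z): return atz(d,165+(x+.5)/3.2-.5,75+(y+.5)/3.2-.5,z)
P=[c(x,y,.04) for x,y in((212,411),(349,422),(342,495),(207,485))]
print('tray',np.round(P,4).tolist(),np.mean(P,0).round(4),[np.linalg.norm(P[i]-P[(i+1)%4]).round(4) for i in range(4)])
L=P[1]+P[2]-P[0]-P[3]; print('yaw long',np.arctan2(L[1],L[0]))
kn=c(667,194,.15)
for n,x,y,z in(('disc',38,224,.058),('rodL',72,222,.058),('rodR',300,222,.058),('knob',667,194,.145),('wallFL',415,118,.095),('wallFR',640,118,.095),('floorFL',436,150,.035),('floorFR',630,148,.035),('floorNR',632,306,.035),('floorNL',436,306,.035),('flangeNL',411,332,.035),('flangeNL',411,320,.095)):
    print(n,c(x,y,z).round(4))
k=800/560
o1,r1=ray(d,165+667.5/3.2-.5,75+194.5/3.2-.5); o2,r2=ray(s,247/k,338/k)
A=np.array([r1,-r2]).T; t=np.linalg.lstsq(A,o2-o1,rcond=None)[0]; print('knob tri',o1+r1*t[0],o2+r2*t[1])
o1,r1=ray(d,165+40.5/3.2-.5,75+223.5/3.2-.5); o2,r2=ray(s,518/k,428/k)
A=np.array([r1,-r2]).T; t=np.linalg.lstsq(A,o2-o1,rcond=None)[0]; print('disc tri',o1+r1*t[0],o2+r2*t[1])
for x,y in((407,312),(464,322),(457,357),(405,350)): print('tray sc',atz(s,x/k,y/k,.04).round(4))
E
```

```text
tray [[0.4601, 0.1565, 0.04], [0.4489, 0.0554, 0.04], [0.3953, 0.0621, 0.04], [0.4055, 0.1612, 0.04]] [0.4275 0.1088 0.04  ] [np.float64(0.1016), np.float64(0.054), np.float64(0.0997), np.float64(0.0548)]
yaw long -1.6770539404679048
disc [0.6004 0.28   0.058 ]
rodL [0.6011 0.2548 0.058 ]
rodR [0.5956 0.0869 0.058 ]
knob [ 0.5862 -0.1634  0.145 ]
wallFL [0.6592 0.0014 0.095 ]
wallFR [ 0.6541 -0.1578  0.095 ]
floorFL [ 0.6529 -0.0156  0.035 ]
floorFR [ 0.6497 -0.1613  0.035 ]
floorNR [ 0.5297 -0.1574  0.035 ]
floorNL [ 0.5342 -0.0117  0.035 ]
flangeNL [0.5152 0.0076 0.035 ]
flangeNL [0.5146 0.0088 0.095 ]
knob tri [ 0.58773702 -0.16465604  0.13902089] [ 0.58719729 -0.16257696  0.13843324]
disc tri [0.60105562 0.27841517 0.05831396] [0.60116559 0.27784708 0.05819926]
tray sc [0.4019 0.0559 0.04  ]
tray sc [0.4006 0.1609 0.04  ]
tray sc [0.4784 0.1614 0.04  ]
tray sc [0.4847 0.0708 0.04  ]
```

Triangulating from both views puts the knob at (0.5875,-0.1636,0.139) and the disc at (0.601,0.278,0.058). Those heights match the spec. The tray measures 100 x 54 at (0.4275,0.109), so I'll grasp it.

```bash
cat >> h.py <<'E'
from scipy.spatial.transform import Rotation as Ro
def quat(yd,zd):
    y=np.array(yd,float);z=np.array(zd,float); z/=np.linalg.norm(z); y-=z*(y@z); y/=np.linalg.norm(y)
    q=Ro.from_matrix(np.array([np.cross(y,z),y,z]).T).as_quat(); return np.array([q[3],*q[:3]])
def down(phi):  # choose half-turn with smaller last-joint angle handled by caller
    return quat([np.cos(phi),np.sin(phi),0],[0,0,-1])
yc=np.array([.0308,.9995]); yc/=np.linalg.norm(yc); xc=np.array([yc[1],-yc[0]])
C=np.array([.5902,-.077])
def W(x,y,z): return np.array([*(C+x*xc+y*yc),z])
PH=np.arctan2(xc[1],xc[0])
def st(m=''):
    print(m,'t',round(telemetry.get_t(),2),'p',np.round(telemetry.get_tool_pos(),4),'gap',round(telemetry.get_finger_gap(),3),'F',np.round(telemetry.get_force(),1),'q6',round(telemetry.get_q()[5],2))
E
python3 - <<'E'
from h import *
p=np.array([.4275,.1088]);ph=-.106
for k in(0,np.pi):
    for P,f in((p,ph),(C,PH)):
        j=arm.ik([*P,.15],down(f+k)); print(k,None if j is None else np.round(j,2))
q=[arm.ik([*p,.13],down(ph+k)) for k in(0,np.pi)]
k=[0,np.pi][int(np.argmin([9 if a is None else abs(a[5]) for a in q]))]
arm.move_to([*p,.13],down(ph+k)); st('above')
grab('wrist','w1'); print(proj(load('w1'),[*p,.04]))
E
```

```text
0 [ 0.22  0.2   1.99 -0.    0.95  0.33]
0 [-0.15  0.42  1.65 -0.    1.07 -0.12]
3.141592653589793 None
3.141592653589793 None
above t 2.06 p [0.4278 0.1095 0.1302] gap 1.001 F [-0.5  0.5  0.2] q6 0.33
[277.94773667 219.15125425]
```

View pics/w1.png

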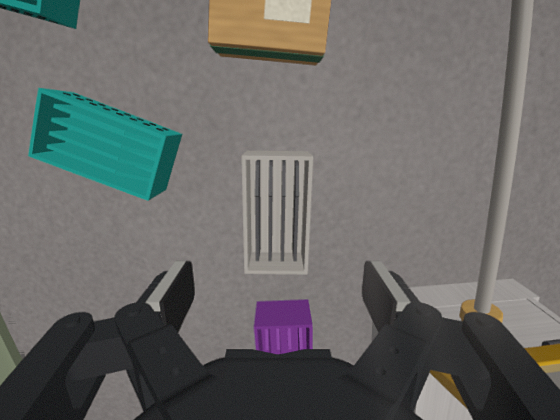

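The wrist view shows the grey steel tray with its rim from (243,152) to (310,273), centred between the jaws. I'll refine from those corners, then grasp and carry.

```bash
python3 - <<'E'
from h import *
d=load('w1')
P=np.array([atz(d,u,v,.04) for u,v in((243,153),(313,153),(310,273),(245,273))]); print(P.round(4).tolist(),P.mean(0))
m=P.mean(0)[:2]; L=P[0]+P[1]-P[2]-P[3]; print('long',np.arctan2(L[1],L[0]),np.linalg.norm(L)/2)
p=(m+np.array([.4275,.1088]))/2; ph=-.106
assert np.linalg.norm(m-[.4275,.1088])<.01
arm.move_linear([*p,.018],down(ph),v=.12); st('at')
effector.command_gripper(0.0); st('grip')
arm.move_linear([*p,.16],v=.15); st('lift')
grab('wrist','w2')
E
```

```text
[[0.4068, 0.1639, 0.04], [0.4593, 0.1584, 0.04], [0.4497, 0.0575, 0.04], [0.3943, 0.0633, 0.04]] [0.42753742 0.11077011 0.04      ]
long 1.4618003394352417 0.1013326447247682
at t 3.19 p [0.428  0.1099 0.0184] gap 1.001 F [ 1.1 -0.3  0.5] q6 0.33
grip t 3.59 p [0.4278 0.1099 0.0187] gap 0.623 F [-1.1  0.5  4.6] q6 0.33
lift t 4.69 p [0.4267 0.1096 0.1591] gap 0.621 F [ 0.7 -0.6 -2.2] q6 0.33
```

```bash
python3 - <<'E'
from h import *
arm.move_linear([.43,C[1],.17],down(PH),v=.2)
arm.move_linear(W(0,-.004,.17),v=.15); st('over')
grab('wrist','w3')
d=load('w3')
for n,p in(('C',W(0,0,.035)),('NL',W(-.062,.075,.095)),('FL',W(.062,.075,.095)),('NR',W(-.062,-.075,.095)),('FR',W(.062,-.075,.095))): print(n,proj(d,p).round(0))
E
```

```text
over t 7.04 p [ 0.5893 -0.0808  0.1699] gap 0.622 F [-1.1  0.5 -2.7] q6 -0.12
C [279. 199.]
NL [189. 116.]
FL [371. 116.]
NR [205. 305.]
FR [354. 305.]
```

View pics/w3.png

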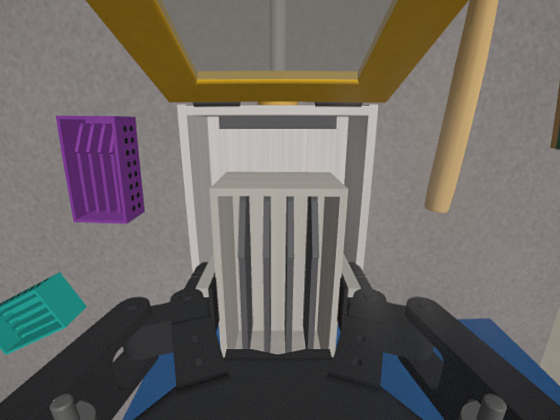

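The lock's inner top corners appear at (189,115) and (367,115), predicted (189,116) and (371,116), so the frame is good to about 1–2 mm. Lowering the tray.

```bash
python3 - <<'E'
from h import *
arm.move_linear(W(0,-.004,.075),v=.12); st()
arm.move_linear(W(0,-.004,.0535),v=.04); st('set')
effector.command_gripper(0.8); st('open')
arm.dwell(.3)
arm.move_linear(W(0,-.004,.20),v=.15); st('up')
grab('wrist','w4'); grab('scene','sc1')
d=load('w4'); print([proj(d,W(x,-.004+y,.075)).round(0).tolist() for x in(-.027,.027) for y in(-.05,.05)])
E
```

```text
t 8.03 p [ 0.5907 -0.0811  0.0758] gap 0.624 F [-0.4 -0.3 -2.7] q6 -0.12
set t 8.72 p [ 0.5897 -0.0809  0.0538] gap 0.618 F [-3.3  0.9  4. ] q6 -0.12
open t 9.02 p [ 0.5885 -0.0809  0.0532] gap 0.797 F [-5.5 -0.1  3.3] q6 -0.12
up t 10.44 p [ 0.5896 -0.0809  0.199 ] gap 0.802 F [-0.1 -0.2  0.1] q6 -0.12
[[251.0, 256.0], [248.0, 151.0], [307.0, 256.0], [310.0, 151.0]]
```

View pics/w4.png

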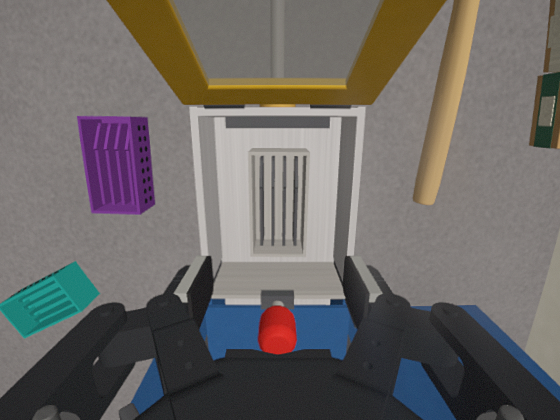

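The tray stands centred in the lock, rim (250,150)–(310,255), as predicted. Next I close the lid by sweeping its edge from behind with shut fingers.

```bash
python3 - <<'E'
from h import *
print([None if arm.ik(p,down(PH)) is None else 1 for p in (W(0,.2,.36),W(0,.2,.246),W(0,.015,.246))])
arm.move_linear(W(0,-.004,.36),v=.25)
effector.command_gripper(0.0)
arm.move_linear(W(0,.195,.36),v=.25)
arm.move_linear(W(0,.195,.246),v=.2); st('behind')
for y in(.13,.08,.05,.015): arm.move_linear(W(0,y,.246),v=.1); st(y)
arm.dwell(2.2); 
arm.move_linear(W(0,.0,.30),v=.2); st('end')
d=grab('scene','sc2'); i=d['image'][180:340,120:380,::-1]
cv2.imwrite('pics/c2.png',cv2.resize(i,None,fx=3,fy=3,interpolation=cv2.INTER_CUBIC))
E
```

```text
[1, 1, 1]
behind t 13.65 p [0.597  0.1173 0.2472] gap 0.001 F [0.8 0.3 0.3] q6 0.21
0.13 t 14.45 p [0.5941 0.0528 0.2459] gap 0.001 F [-0.1  0.8 -0.1] q6 0.1
0.08 t 15.1 p [0.5926 0.0028 0.2459] gap 0.002 F [-0.3 -0.3  0.5] q6 0.02
0.05 t 15.55 p [ 0.5917 -0.0273  0.246 ] gap 0.003 F [ 0.6  0.  -0.7] q6 -0.03
0.015 t 16.05 p [ 0.5906 -0.0623  0.2459] gap 0.002 F [0.4 0.1 0.4] q6 -0.09
end t 18.68 p [ 0.5902 -0.0771  0.3003] gap -0.001 F [ 0.2  0.  -1.3] q6 -0.12
```

View pics/c2.png

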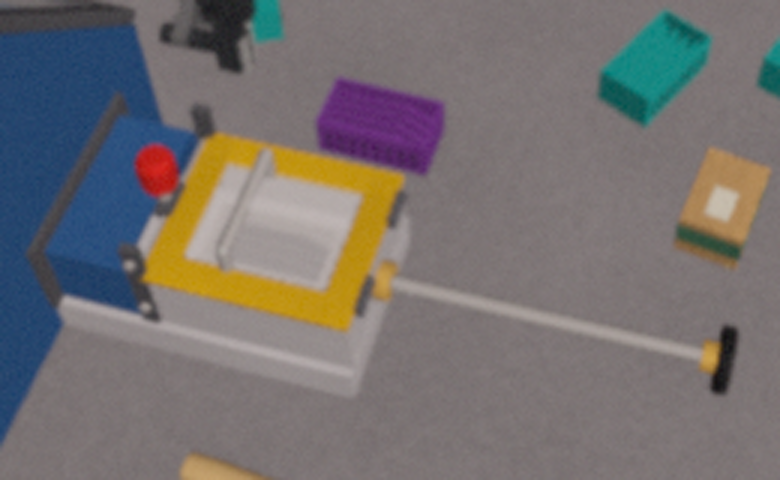

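The lid is shut: yellow frame flat on the lock, from (205,140) to (350,325) in the crop, and the red knob at (157,170) is still down. Next I lift the gate.

```bash
python3 - <<'E'
from h import *
k=np.array([.5875,-.1636])
effector.command_gripper(0.8)
arm.move_linear([*k,.24],down(PH),v=.2); st()
arm.move_linear([*k,.133],v=.12); st('at')
effector.command_gripper(0.0); st('grip')
arm.move_linear([*k,.185],v=.06); st('mid')
arm.move_linear([*k,.2035],v=.04); st('up')
grab('wrist','w5')
d=grab('scene','sc3'); i=d['image'][160:320,100:360,::-1]
cv2.imwrite('pics/c3.png',cv2.resize(i,None,fx=3,fy=3,interpolation=cv2.INTER_CUBIC))
E
```

```text
t 20.07 p [ 0.5878 -0.1633  0.2405] gap 0.8 F [0.5 0.  0.8] q6 -0.26
at t 21.11 p [ 0.5882 -0.1637  0.134 ] gap 0.795 F [0.3 0.1 0.4] q6 -0.26
grip t 21.55 p [ 0.5862 -0.1636  0.1339] gap 0.331 F [-4.5 -1.1  4.9] q6 -0.26
mid t 22.57 p [ 0.5862 -0.1636  0.1862] gap 0.324 F [-6.2 -1.9 -4.1] q6 -0.26
up t 23.18 p [ 0.5862 -0.1636  0.204 ] gap 0.322 F [-6.9 -1.6 -8. ] q6 -0.26
```

View pics/c3.png

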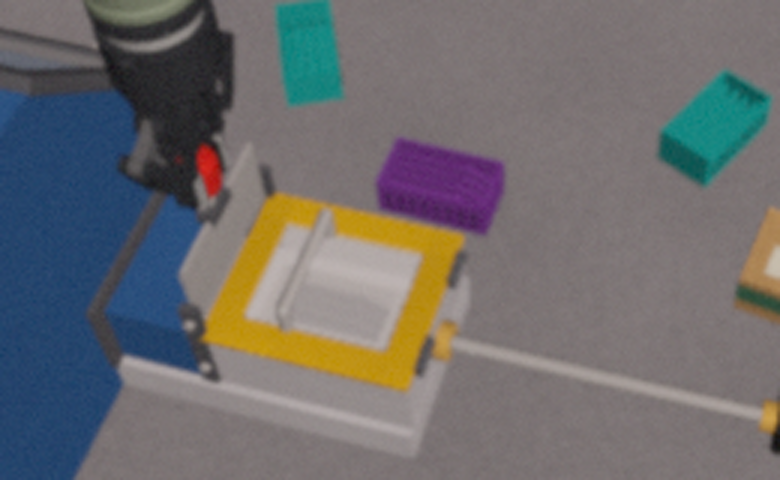

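The gate plate is up beside the lid, with the knob at about (208,170), and the lid is still shut. Next I release and push the disc.

```bash
python3 - <<'E'
from h import *
effector.command_gripper(0.8)
p=telemetry.get_tool_pos()
arm.move_linear([.5875,-.1636,.31],v=.15); st('off')
grab('wrist','w6')
effector.command_gripper(0.0)
arm.move_linear(W(0,.42,.31),down(PH),v=.25)
arm.move_linear(W(0,.42,.062),v=.2); st('behind disc')
arm.move_linear(W(0,.36,.062),v=.1); st('contact?')
for y in(.28,.20,.14,.13): arm.move_linear(W(0,y,.062),v=.1); st(y)
y=.13
while y>.108 and np.linalg.norm(telemetry.get_force())<15:
    y-=.003; arm.move_linear(W(0,y,.062),v=.03); st(round(y,3))
d=grab('scene','sc4'); i=d['image'][130:330,0:300,::-1]
cv2.imwrite('pics/c4.png',cv2.resize(i,None,fx=2.6,fy=2.6,interpolation=cv2.INTER_CUBIC))
E
```

```text
off t 24.61 p [ 0.587  -0.1635  0.3089] gap 0.801 F [ 0.1 -0.  -0.6] q6 -0.26
behind disc t 28.88 p [0.6039 0.3432 0.0634] gap -0.0 F [ 0.4  0.2 -0.7] q6 0.53
contact? t 29.62 p [0.6015 0.2824 0.0621] gap 0.002 F [-0.4 -0.5  0. ] q6 0.45
0.28 t 30.57 p [0.5986 0.2024 0.062 ] gap -0.004 F [ 0.4 -0.2  0.5] q6 0.34
0.2 t 31.52 p [0.5964 0.1225 0.062 ] gap 0.0 F [-0.2  0.4 -0.4] q6 0.22
0.14 t 32.27 p [0.5945 0.0626 0.062 ] gap 0.001 F [ 0.6 -0.4  0. ] q6 0.12
0.13 t 32.52 p [0.5942 0.0527 0.062 ] gap -0.002 F [-0.1 -0.   0.3] q6 0.1
0.127 t 32.77 p [0.5941 0.0503 0.062 ] gap 0.001 F [0.6 4.2 0.9] q6 0.1
0.124 t 33.02 p [0.594  0.0472 0.062 ] gap -0.005 F [-0.2  3.2 -0.6] q6 0.09
0.121 t 33.27 p [0.594  0.0465 0.0621] gap -0.001 F [-0.3 12.1 -1.2] q6 0.09
0.118 t 33.52 p [0.594  0.0465 0.0621] gap -0.0 F [ 0.5 22.1 -0.9] q6 0.08
```

View pics/c4.png

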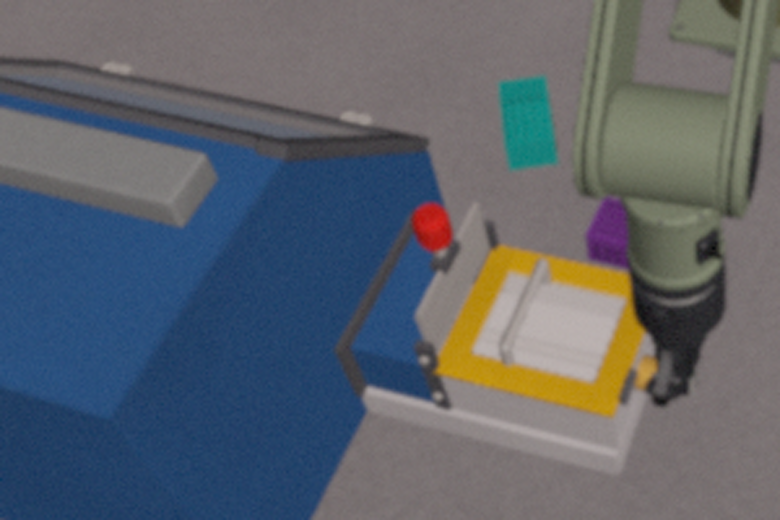

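The pusher reached its hard stop at y=0.121, as predicted. I'll back off and check through the cabinet window.

```bash
python3 - <<'E'
from h import *
arm.move_linear(W(0,.20,.062),v=.15)
arm.move_linear(W(0,.20,.30),v=.2); st('clear')
d=grab('top','top1'); i=d['image'][70:260,260:545,::-1]
cv2.imwrite('pics/c5.png',cv2.resize(i,None,fx=2.8,fy=2.8,interpolation=cv2.INTER_CUBIC))
for y in(-.18,-.28):
  for x in(-.027,.027): q=proj(d,W(x,y,.075)); print((q-[260,70])*2.8)
a=load('top0')['image'].astype(int); b=d['image'].astype(int)
print('tub/carton diff',np.abs(a-b)[185:245,115:210].mean(), 'ref',np.abs(a-b)[350:400,60:200].mean())
E
```

```text
clear t 35.62 p [0.5958 0.1226 0.2987] gap -0.006 F [-0.   0.8 -0.2] q6 0.22
[414.02468059 235.13535289]
[412.49985337 170.40156348]
[536.41455558 235.21881132]
[534.32184789 170.45134857]
tub/carton diff 10.969122807017543 ref 3.738952380952381
```

View pics/c5.png

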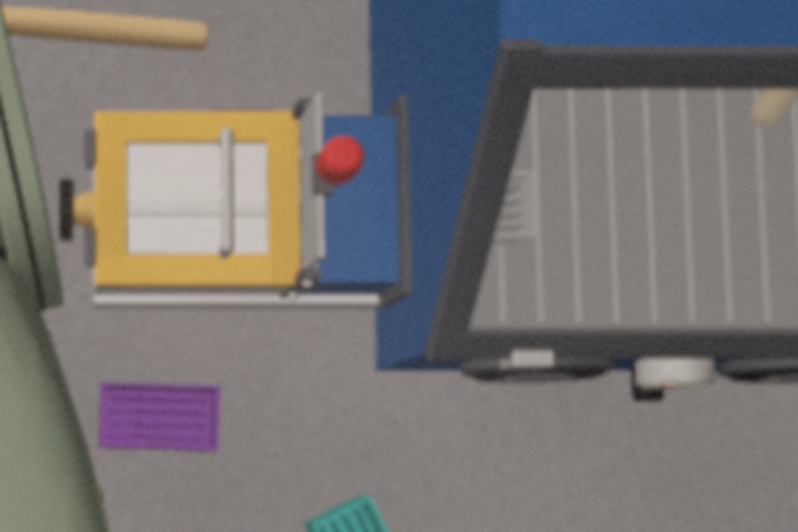

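The tray's front end shows through the window at x≈537, y 170–236. That is where a tray centred at y=-0.23 projects, so it is level on the grate. The lid is shut, the gate up and the pusher in, and the arm is clear.

```bash
python3 - <<'E'
from h import *
job.hand_in(); st('done')
E
```

```text
the job is handed in; nothing more can be done
the job is handed in; nothing more can be done
```

The job is handed in: the tray is through the lock and on the cabinet's grate. The order was tray set down in the lock, lid shut by pushing its edge from behind, gate lifted by the red knob, then the disc pushed to its stop. The robot clock read about 36 s of the 69 s allowed.

**Last checks:**
- **Tray:** its front end shows through the window where a level tray centred about 230 mm from the chamber centre should appear.
- **Lid and gate:** the lid is shut. I lifted the gate about 70 mm and it stayed up.
- **Pusher:** it hit a hard stop (22 N) where full travel was expected.
- **Robot:** it was clear of everything, gripper shut.

**Not confirmed:** the image comparison for the tub and carton did not settle whether they moved. The difference was 11 against 3.7 for a reference patch, probably because the arm partly blocked the view. I did not re-measure them, but the carton looked undisturbed just after the lid was shut, and no planned path went near either one.

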